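Switch the cereal dispenser to the outlet over the bowl

TASK

The wooden spatula has been left lying across the keys of the cereal dispenser base: first slide it blade first, fully home, into its wooden sleeve and let go. Then press the one key that is in line with the blue bowl until it latches down and the key that was down pops up. Push no other key down, and leave the bowl, the glass jar and the tea infuser standing where they are.

Things in the scene. Friction and masses are not known exactly. Their poses are not given: they have to be found in the camera images.
- bank: grey dispenser base, fixed, 145 mm deep, 192 wide, 85 high; origin under its middle, +x from front (robot side) to back. Front rail (x -70 to -55 mm) and rear deck (x 29 to 75) have tops at z 85; between them four equal white keys side by side at y -63, -21, 21, 63 (centres x -8). Behind the deck each key has its spout in line with it, to x 108, lowest z 65. One key is down at the start
- key_a_top (a point): centre of the top face of this white key, 66 mm (x) by 37 mm (y), face 78 mm above the shelf when up, 63 when latched, 58 at the stop; moves with the key; axes as bank. The order of the four keys in the row changes from start to start
- key_b_top (a point): centre of the top face of this white key, 66 mm (x) by 37 mm (y), face 78 mm above the shelf when up, 63 when latched, 58 at the stop; moves with the key; axes as bank. The order of the four keys in the row changes from start to start
- key_c_top (a point): centre of the top face of this white key, 66 mm (x) by 37 mm (y), face 78 mm above the shelf when up, 63 when latched, 58 at the stop; moves with the key; axes as bank. The order of the four keys in the row changes from start to start
- key_d_top (a point): centre of the top face of this white key, 66 mm (x) by 37 mm (y), face 78 mm above the shelf when up, 63 when latched, 58 at the stop; moves with the key; axes as bank. The order of the four keys in the row changes from start to start
- key_a (a joint): travel of this key in m: 0 up, growing as it is pushed straight down, 0.020 at its stop. Pushed past about 0.012 it latches and rests at about 0.015; latching it frees the key that was down, which springs back to 0. Pushing takes 2 N at first and about 6 N near the bottom: allow at least 10 N, push to the stop, then lift away
- key_b (a joint): travel of this key in m: 0 up, growing as it is pushed straight down, 0.020 at its stop. Pushed past about 0.012 it latches and rests at about 0.015; latching it frees the key that was down, which springs back to 0. Pushing takes 2 N at first and about 6 N near the bottom: allow at least 10 N, push to the stop, then lift away
- key_c (a joint): travel of this key in m: 0 up, growing as it is pushed straight down, 0.020 at its stop. Pushed past about 0.012 it latches and rests at about 0.015; latching it frees the key that was down, which springs back to 0. Pushing takes 2 N at first and about 6 N near the bottom: allow at least 10 N, push to the stop, then lift away
- key_d (a joint): travel of this key in m: 0 up, growing as it is pushed straight down, 0.020 at its stop. Pushed past about 0.012 it latches and rests at about 0.015; latching it frees the key that was down, which springs back to 0. Pushing takes 2 N at first and about 6 N near the bottom: allow at least 10 N, push to the stop, then lift away
- spatula: loose wooden spatula, 190 mm long, about 60 g, flat underside; origin on its underside 95 mm from either end, +x to the blade tip. Blade x 0 to 95, 54 wide, 8 thick; handle x -95 to 0, 20 wide, 14 thick. Starts across the key to be pressed, on rail and deck, underside 85 mm high, blade to the back, handle standing out over the front. Centre of mass about 10 mm tipward of the origin
- spatula_grip (a point): point in the middle of the handle, 65 mm behind the spatula's origin and 7 mm above the underside; axes as spatula
- spatula_tip (a point): middle of the blade's end edge, on the underside; axes as spatula
- sleeve: fixed wooden sleeve, a case 110 mm long, 80 wide, 74 high with a flat slot in its robot-side end; origin at shelf level on its middle line, 65 mm in front of the mouth (nothing stands there); +x runs into the slot. Slot 59 mm wide, 16 high (z 50 to 66), 95 deep, closed end. Two cheeks flare outwards 20 mm in front of the mouth to guide the blade. The handle stays outside
- sleeve_mouth (a point): middle of the slot's floor at the mouth, 50 mm above the shelf; axes as sleeve
- sleeve_end (a point): middle of the slot's floor at its closed end, 95 mm inside the mouth, 50 mm above the shelf: the blade tip belongs here; axes as sleeve
- bowl: the blue ceramic bowl, 100 mm across, 48 high, loose, stands behind the base under the spout of the key to be pressed (its centre within 8 mm of that key's line); origin at the centre of its underside. Must stay
- jar: the empty glass jar, 70 mm across, 130 high, loose, stands between base and sleeve; origin at the centre of its underside. Must stay
- infuser: the steel tea infuser, 46 mm across, 46 high, loose, stands just in front of the base, under or beside the spatula's handle; origin at the centre of its underside. Must stay
Mind the look-alikes: they are no part of the job. Several things have the shape of the spatula; the one meant has the colours described above.

How it is judged:
On the way, in this order (a step that is already met when the one before it is completed fails the run):
1. the spatula lies blade first, fully home in the sleeve, and is let go (x of spatula_tip in the frame of sleeve above 0.152 m and y of spatula_tip in the frame of sleeve between -0.006 and 0.006 m and z of spatula_tip in the frame of sleeve between 0.046 and 0.062 m and angle between the x axis of spatula and the x axis of sleeve, either way round below 0.12 rad and angle between spatula's own z axis and vertical below 0.15 rad and contact force between the fingers and spatula below 0.3 N), for 0.2 s.
2. the key in line with the bowl is down and the key that was down has popped up (value of joint key_c above 0.012 m and value of joint each of key_a, key_b, key_d below 0.004 m), for 0.2 s.
At the end, for the whole second after the job is handed in: The key in line with the bowl is over 12 mm down, the other three under 4 mm; the spatula lies released, still and level (8 degrees) in the sleeve, blade tip within 8 mm of the slot's end; bowl, jar and infuser stand upright within 20 mm of their starts (all of step 1 and all of step 2 and linear speed of spatula below 0.01 m/s and distance of each of bowl, jar, infuser from where it was at the start of the episode below 0.02 m and angle between each of bowl, jar, infuser's own z axis and vertical below 0.2 rad); the robot touches nothing.
It fails at once if one of the two other keys that were up is pushed down (value of joint any of key_b, key_d above 0.011 m).
It fails at once if the bowl, the jar or the infuser is shoved more than 20 mm or tipped (distance of any of bowl, jar, infuser from where it was at the start of the episode above 0.02 m or angle between any of bowl, jar, infuser's own z axis and vertical above 0.4 rad).
It also fails if it takes over 64 s, if anything falls off the work surface, if the arm or the gripper's body presses on something with over 40 N, if the wrist force passes 120 N, or if a joint passes its speed limit or range.

ROBOT

A 7-joint arm with a two-finger parallel gripper is mounted at the origin on the work surface. World frame = base frame: x ahead of the robot, y to its left, z up, the work surface at z = 0. Lengths are in m, angles in rad, forces in N, time in s.
With the tool pointing down it reaches from about 0.425 to 1.025 m from the base axis. Payload 3.6 kg.
Tool frame: the origin (TCP) lies at the very end of the fingers, on their centre line; the grasp point (between the pads) lies 19 mm behind it (arm.grasp_offset is the distance from the TCP to the grasp point, in m); x points along the fingers, z is the direction in which the jaws open and shut, and the axes are right-handed (so a half turn about x gives the same grasp; the last joint's range is limited). The gripper opens to 85 mm and grips with 20 to 120 N. Pads are 22 mm wide; open, the fingers measure 114 mm over their backs; the gripper's body (76 mm by 85 mm) begins 54 mm behind the grasp point. The pads swing forward as they close: fully open they stand 13 mm farther back than shut.
Start: joints at [-1.351, 0.591, 0.048, 1.609, -0.033, 0.943, -0.034], TCP at [0.223, 0.69, 0.231] pointing down, gripper open.
Joint ranges: [-2.69, 2.69], [-0.47, 2.24], [-1.27, 1.36], [0.19, 2.51], [-1.53, 4.68], [0.08, 2.07], [-3.09, 3.09]. Speed limits (rad/s): [2.57, 2.57, 3.14, 3.14, 3.14, 3.14, 3.14].

INTERFACE

Orientations are given as a unit quaternion [x, y, z, w].
In Python, from workcell import status, get_image, calibration, arm gives the robot as it stands.
- The arm moves only by the shell command python3 -m inch 'ROWS' [FORCE]. ROWS is JSON, a list of rows, each a list of 7 numbers: the shift along the tool's x, y, z in mm, then the turn, a rotation vector about the tool's x, y, z in rad, then the opening, from 0 (shut) to 1 (fully open). A call has 1 to 12 rows; each row shifts and turns the commanded pose from where the row before left it, along the tool's axes as they then stand; what a row does not reach is not made up. A row lasts 1/10 s, in which the tool goes at most 50 mm and 8.59 degrees, less where a joint would pass 70% of its speed; a pose out of reach is approached as far as the arm can. A call with a gripper value outside its range is refused whole. The fingers move at their own pace and stop on an object; FORCE is the grip in N (left out, the last holds). Time passes only in rows, so rows that do not move let the fingers close. It gives the time, the measured TCP pose, the force and the opening at its end, in the units of the state.
- status.get_obs(): the state, without advancing time (a new reading comes with each control period).
- get_image(name): name is "scene" or "top" or "wrist"; returns the picture (480x640x3 uint8, red, green, blue); there is no depth.
- calibration(name): a dict with "fov_y" (degrees; the focal length in pixels is half the picture's height over the tangent of half this angle, whatever the lens; pixels are square), "cx", "cy" (the principal point, pixels), "xyz" and "rotation" of the camera in the world. Camera axes: x right, y down, z forward; pixel columns grow to the right and rows downward; lengths in m; the calibration is good to about 2 mm. The wrist camera is an equidistant fisheye: a pixel r from the principal point sees the ray r / f radians off the axis. A picture is of the moment at which its call begins: read the wrist's pose just before it. calibration takes no time and is no camera call; for the wrist camera it gives the pose at the moment of the call.
- arm.finish_job(): hands the job in, once; it reports no verdict.
The state is a dict: "t": time; "joints": joint angles; "joint_vel": joint speeds; "joint_torque": joint torques, N m; "ee_pos": TCP position; "tcp_rot": TCP orientation; "force": force on the tool from outside, world axes, zero at the start; "torque": the same for the moment, N m; "gripper_width": finger opening in m.
Only numpy, scipy, OpenCV 4.12 (cv2) and the standard library are available. Lean on these libraries where they do the work, as an engineer would, in place of code of your own. Each camera call takes 0.05 s, during which the arm holds its last target.

## Working session

There is one attempt and no reset: what is moved stays moved. The work goes in short steps, Python scripts to look and compute and a shell command to move; the robot and the scene stay as the last step left them, time stands still between calls to the robot, and variables do not carry over. Pictures are saved under pics/ and viewed, and the job is handed in when it is done.

```bash
ls -la; mkdir -p pics; python3 - <<'E'
from workcell import status, get_image, calibration, arm
import cv2
print(status.get_obs())
print(arm.grasp_offset)
for n in ("scene","top","wrist"):
    print(n,calibration(n))
    cv2.imwrite(f"pics/{n}0.png",get_image(n)[:,:,::-1])
E
```

```text
total 12
drwxr-xr-x  3 agent agent 4096 Dec  7 14:30 .
drwxr-xr-x 23 root  root  4096 Dec  7 14:30 ..
drwxr-xr-x  2 agent agent 4096 Dec  7 14:30 pics
{'t': 0.0, 'joints': array([-1.35149523,  0.59213837,  0.04830278,  1.60982918, -0.03332724,
        0.94270241, -0.03369756]), 'joint_vel': array([-0.00013531, -0.00027137, -0.00183065, -0.00149715, -0.00128737,
       -0.00036907, -0.00103475]), 'joint_torque': array([ 1.81656510e-04, -5.48680258e+01,  1.54660072e+00, -1.98125482e+01,
        9.33480420e-03,  8.79031664e-03,  2.02594485e-06]), 'ee_pos': array([0.22283382, 0.68903193, 0.23012457]), 'tcp_rot': array([-0.41653653,  0.57239152,  0.41553035,  0.57113904]), 'force': array([-0.91688192, -0.2622314 , -0.42118019]), 'torque': array([ 0.00844867, -0.00155656, -0.04201313]), 'gripper_width': 0.0855375948443104}
0.0187
scene {'fov_y': 43.25645862545771, 'cx': 321.67859532588074, 'cy': 238.2553980961157, 'xyz': array([ 0.97127027, -0.82684246,  1.26949331]), 'rotation': array([ 0.91233677,  0.25771946, -0.07924359, -0.3081278 ])}
top {'fov_y': 50.104688753250734, 'cx': 311.77246365243127, 'cy': 236.9666724436479, 'xyz': array([ 0.42403479, -0.09192303,  1.0342565 ]), 'rotation': array([ 0.70987994, -0.70243356,  0.03680651, -0.036095  ])}
wrist {'fov_y': 65.70646984690485, 'cx': 319.6630583753637, 'cy': 232.8456644094572, 'xyz': array([0.14500974, 0.7151442 , 0.37282614]), 'rotation': array([0.79762152, 0.58086641, 0.09536433, 0.13152857])}
```

View pics/scene0.png

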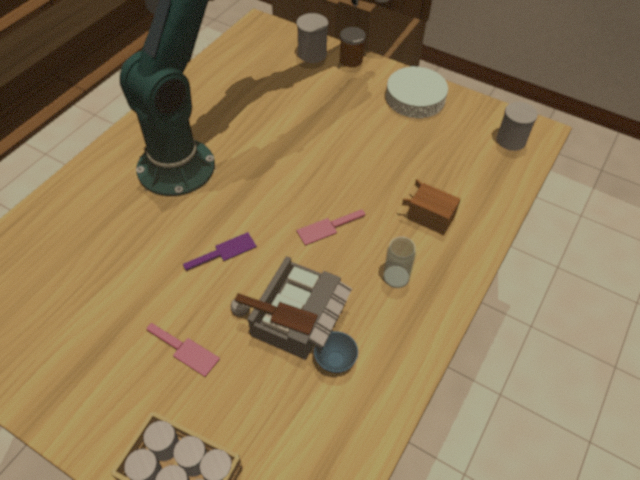

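View pics/top0.png

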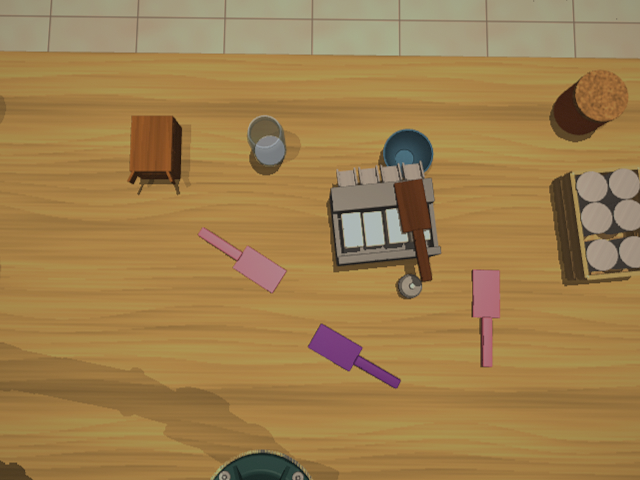

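View pics/wrist0.png

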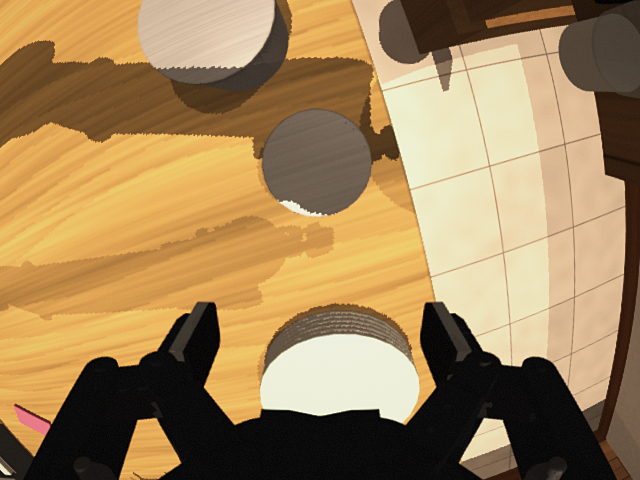

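The candidates in the top view are brown (415,230), pink (245,262), pink (486,315) and purple (350,357). Only the brown one is wood-coloured and lies on the base, so it is the one meant. I'll confirm it in an enlarged crop.

```bash
cat > h.py <<'E'
import numpy as np, cv2
from scipy.spatial.transform import Rotation as R
from workcell import status, get_image, calibration, arm
def f(c): return 240/np.tan(np.radians(c['fov_y'])/2)
def ray(c,u,v,fish=False):
    x=(u-c['cx'])/f(c); y=(v-c['cy'])/f(c)
    if fish:
        r=np.hypot(x,y); s=np.sin(r)/r if r>1e-9 else 1
        d=np.array([x*s,y*s,np.cos(r)])
    else: d=np.array([x,y,1.])
    return R.from_quat(c['rotation']).apply(d)
def onz(c,u,v,z,fish=False):
    d=ray(c,u,v,fish); o=c['xyz']; return o+d*(z-o[2])/d[2]
def proj(c,p,fish=False):
    q=R.from_quat(c['rotation']).inv().apply(np.asarray(p,float)-c['xyz'])
    if fish:
        th=np.arctan2(np.hypot(q[0],q[1]),q[2]); n=np.hypot(q[0],q[1]); return np.array([c['cx']+f(c)*th*q[0]/n,c['cy']+f(c)*th*q[1]/n])
    return np.array([c['cx']+f(c)*q[0]/q[2],c['cy']+f(c)*q[1]/q[2]])
E
python3 - <<'E'
import cv2
a=cv2.imread('pics/top0.png')
cv2.imwrite('pics/crop1.png',cv2.resize(a[110:310,310:460],None,fx=3.9,fy=3,interpolation=cv2.INTER_CUBIC)[:, :])
cv2.imwrite('pics/crop1.png',cv2.resize(a[120:310,310:460],None,fx=3.1,fy=3.1,interpolation=cv2.INTER_CUBIC))
cv2.imwrite('pics/crop2.png',cv2.resize(a[100:210,110:310],None,fx=4,fy=4,interpolation=cv2.INTER_CUBIC))
a=cv2.imread('pics/scene0.png')
cv2.imwrite('pics/crop3.png',cv2.resize(a[160:390,220:480],None,fx=2.6,fy=2.6,interpolation=cv2.INTER_CUBIC))
E
```

```text
(no output)
```

View pics/crop1.png

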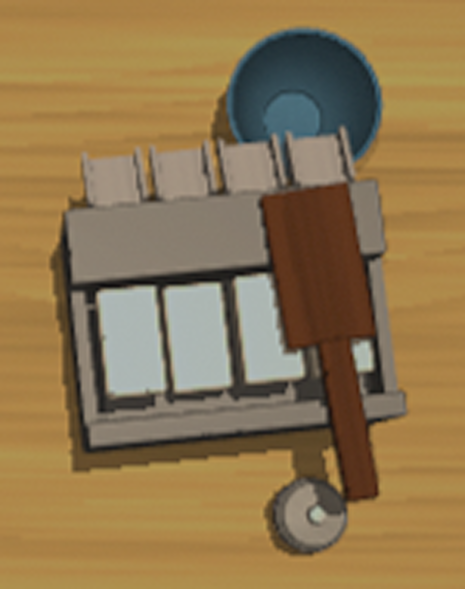

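View pics/crop2.png

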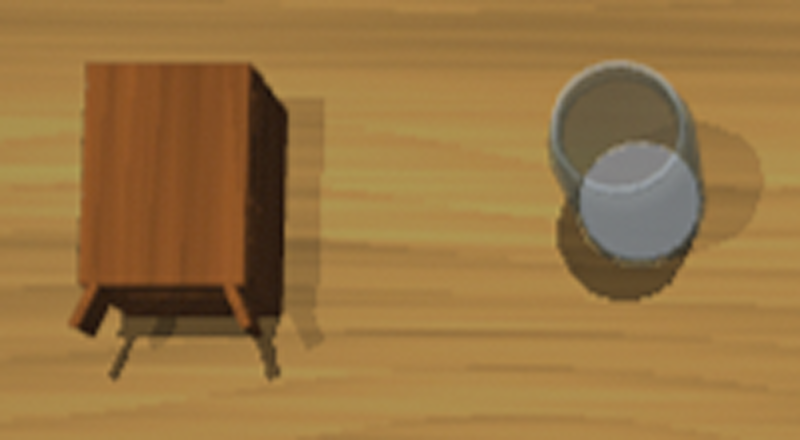

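View pics/crop3.png

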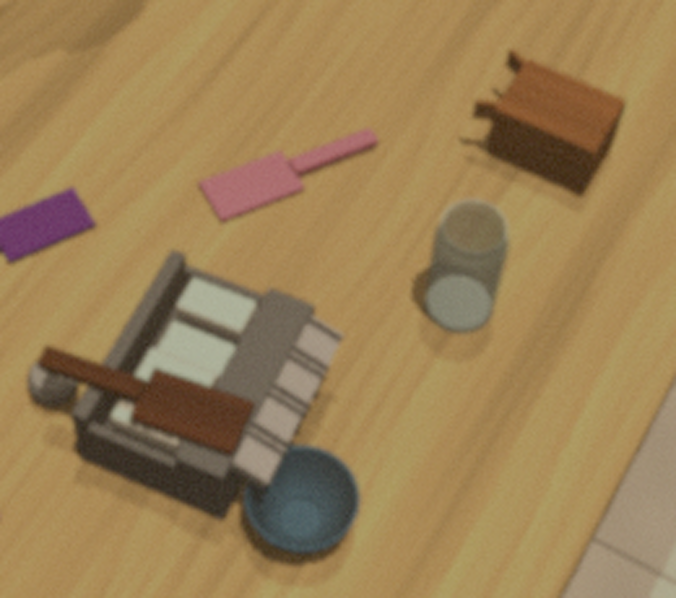

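The crop confirms the brown wooden spatula on the rightmost key, with its handle end at about (426,280). The sleeve top is at (152,145), and the bowl is behind the rightmost spout. Next I'll measure them.

```bash
cat > meas.py <<'E'
from h import *
c=calibration('top'); 
a=cv2.imread('pics/top0.png')
def cr(x,y): return 310+x/3.1-0.34,120+y/3.1-0.34
def cr2(x,y): return 110+x/4-.375,100+y/4-.375
P=lambda p,z,k=cr: onz(c,*k(*p),z)[:2].round(4)
tip=[P((262,198),.093),P((347,185),.093)]; rear=[P((288,345),.093),P((374,338),.093)]; end=[P((350,500),.099),P((378,494),.099)]
m=lambda q:(q[0]+q[1])/2
print('tip',m(tip),'rear',m(rear),'end',m(end), 'w',np.linalg.norm(tip[0]-tip[1]),np.linalg.norm(rear[0]-rear[1]),'blade',np.linalg.norm(m(tip)-m(rear)),'len',np.linalg.norm(m(tip)-m(end)))
d=m(tip)-m(end); print('spat yaw',np.arctan2(d[1],d[0]), 'origin',(m(tip)+m(end))/2)
B=[P((66,212),.085),P((380,180),.085),P((88,425),.085),P((405,392),.085),P((88,447),.085),P((405,412),.085)]
print('bank',B); e=B[0]-B[1]; print('w',np.linalg.norm(e),'yaw',np.arctan2(-e[0],e[1]))
keys=[((98,290),(155,285),(107,398),(165,392)),((165,286),(220,281),(173,392),(230,386))]
for k in keys: print('key',np.mean([P(q,.078) for q in k],axis=0))
S=[P(q,.074,cr2) for q in ((86,64),(250,64),(79,286),(244,287))]
print('sleeve top',S,np.linalg.norm(S[0]-S[1]),np.linalg.norm(S[0]-S[2]))
# bowl
hsv=cv2.cvtColor(a,cv2.COLOR_BGR2HSV)
mk=cv2.inRange(hsv,(90,80,30),(125,255,255)); n,l,st,ce=cv2.connectedComponentsWithStats(mk); i=1+np.argmax(st[1:,4]); print(st[i],ce[i])
E
python3 meas.py
```

```text
tip [ 0.62745 -0.2705 ] rear [ 0.5368  -0.28545] end [ 0.44455 -0.3026 ] w 0.051900770707186974 0.0515240720440456 blade 0.09187450680139742 len 0.18569550344582936
spat yaw 0.17373633704038274 origin [ 0.536   -0.28655]
bank [array([ 0.615 , -0.1274]), array([ 0.6368, -0.3179]), array([ 0.486 , -0.1414]), array([ 0.5078, -0.3311]), array([ 0.4728, -0.1415]), array([ 0.4958, -0.3309])]
w 0.19174329192960052 yaw 0.11394005220754445
key [ 0.537575 -0.16765 ]
key [ 0.541025 -0.20745 ]
sleeve top [array([0.7547, 0.258 ]), array([0.7556, 0.1791]), array([0.6458, 0.2563]), array([0.6462, 0.1778])] 0.0789051329128847 0.10891326824588453
[ 384  130   49   41 1436] [407.8781337  148.65738162]
```

```bash
cat > meas2.py <<'E'
from h import *
c=calibration('top'); a=cv2.imread('pics/top0.png')
hsv=cv2.cvtColor(a,cv2.COLOR_BGR2HSV)
print('hsv blade',hsv[205,410],'handle',hsv[262,423],'sleeve',hsv[150,150],'table',hsv[300,300],'rail',hsv[258,380])
mk=cv2.inRange(hsv,(0,120,20),(12,255,130))|cv2.inRange(hsv,(172,120,20),(180,255,130))
roi=np.zeros_like(mk); roi[170:290,380:445]=255; mk&=roi
n,l,st,ce=cv2.connectedComponentsWithStats(mk); i=1+np.argmax(st[1:,4]); print(st[i])
ys,xs=np.nonzero(l==i)
w=np.array([onz(c,x,y,.093 if y<229 else .099)[:2] for x,y in zip(xs,ys)])
hb=ys<225
rect=cv2.minAreaRect((w*1000).astype(np.float32)); 
hh=ys>236
# axis from PCA of row midpoints
mid=[];wid=[]
for y in range(ys.min()+4,ys.max()-3):
    X=xs[ys==y]; mid.append(onz(c,(X.min()+X.max())/2,y,.093 if y<229 else .099)[:2]); wid.append((len(X)))
mid=np.array(mid)
hm=w[hh]; hd=np.linalg.svd(hm-hm.mean(0))[2][0]; print('handle yaw',np.arctan(hd[1]/hd[0]),'centroid',hm.mean(0))
bm=w[hb]; r=cv2.minAreaRect((bm*1000).astype(np.float32)); print('blade rect',r)
d=np.array([np.cos(.17),np.sin(.17)]); s=w@d; t=w@np.array([-d[1],d[0]])
print('extent',s.min(),s.max(),s.max()-s.min(),'t blade',t[hb].min(),t[hb].max(),'t handle',t[hh].min(),t[hh].max())
# bowl
E
python3 meas2.py
python3 - <<'E'
from h import *
c=calibration('top')
yaw=.112; o=np.array([.5526,-.2297])
Rb=np.array([[np.cos(yaw),-np.sin(yaw)],[np.sin(yaw),np.cos(yaw)]])
loc=lambda p:(Rb.T@(p[:2]-o)).round(4)
b=onz(c,407.7,153.2,.048); print('bowl',b,loc(b), onz(c,407.7+25,153.2,.048)-b)
k=onz(c,310+310/3.1,120+514/3.1,.042); print('infuser',k,loc(k))
j=onz(c,110+640/4,100+202/4,.0); print('jar bottom',j); j=onz(c,110+622/4,100+126/4,.13); print('jar top',j)
for y in (.063,.021,-.021,-.063): print(o+Rb@[-.008,y], proj(c,[*(o+Rb@[.10,y]),.085]))
q=status.get_obs()['tcp_rot']; print(R.from_quat(q).as_matrix().round(3))
E
```

```text
hsv blade [ 11 178  86] handle [ 12 182  87] sleeve [ 13 181 135] table [ 19 146 175] rail [ 16  44 138]
[ 394  179   38  102 1966]
handle yaw 0.18153887312544612 centroid [ 0.48406556 -0.29464307]
blade rect ((585.9682006835938, -277.49951171875), (86.88438415527344, 53.55511474609375), 10.40954875946045)
extent 0.3866427526160044 0.5741135380582297 0.18747078544222534 t blade -0.3997431131244876 -0.3456271520996688 t handle -0.38267679968355917 -0.3623663574280609
bowl [ 0.69358764 -0.27912062  0.048     ] [ 0.1346 -0.0649] [ 0.00053486 -0.04913626  0.        ]
infuser [ 0.43427003 -0.28239691  0.042     ] [-0.1235 -0.0391]
jar bottom [ 0.70930758 -0.00445207  0.        ]
jar top [ 0.70851898 -0.00664647  0.13      ]
[ 0.53760887 -0.16798885] [346.19843476 172.55552175]
[ 0.54230304 -0.2097257 ] [368.35558421 170.34520841]
[ 0.54699721 -0.25146255] [390.48972391 168.13719044]
[ 0.55169138 -0.2931994 ] [412.60088966 165.93146426]
[[-0.    -0.951  0.308]
 [-0.002  0.308  0.951]
 [-1.    -0.    -0.002]]
```

Bowl centre measures local y = -65 mm, so the target is the rightmost key (y -63). The spatula origin is at about (0.536,-0.286) with yaw 0.178. The sizes agree with the ones given. I'll turn the tool and swing over.

```bash
python3 -m inch '[[0,0,0,-0.123,0,0,1],[0,0,0,-0.123,0,0,1],[0,0,0,-0.123,0,0,1],[0,0,0,-0.122,0,0,1],[0,-17,-38,0,0,0,1],[0,-17,-38,0,0,0,1],[0,-17,-38,0,0,0,1],[0,-17,-38,0,0,0,1],[0,-17,-38,0,0,0,1],[0,-17,-38,0,0,0,1],[0,-17,-38,0,0,0,1],[0,-17,-38,0,0,0,1]]' 60
cat > to.py <<'E'
import sys; from h import *
# usage: x y z theta -> shifts in current tool axes
o=status.get_obs(); M=R.from_quat(o['tcp_rot']).as_matrix(); p=o['ee_pos']
t=[float(v) for v in sys.argv[1:5]]
th=t[3]; T=np.array([[0,-np.cos(th),-np.sin(th)],[0,-np.sin(th),np.cos(th)],[-1,0,0]])
print('pos',p.round(4),'th',round(float(np.arctan2(-M[0,2],M[1,2])),4),'joints',o['joints'].round(2),'F',o['force'].round(1),'w',round(float(o['gripper_width']),4),'t',round(o['t'],2))
print('shift mm',(M.T@(np.array(t[:3])-p)*1000).round(1),'turn',R.from_matrix(M.T@T).as_rotvec().round(4), 'in target axes',(T.T@(np.array(t[:3])-p)*1000).round(1))
E
python3 to.py .464 -.299 .2 .178
```

```text
t: 1.35
ee_pos: [0.4115, 0.413, 0.2312]
tcp_rot: [0.543, -0.454, -0.542, -0.453]
force: [1.1, 0.3, -0.6]
gripper_width: 0.0856
pos [0.4115 0.413  0.2312] th 0.1783 joints [-0.81  0.41 -0.07  1.93  0.04  0.8   0.85] F [ 1.1  0.3 -0.6] w 0.0856 t 1.35
shift mm [  31.4   74.6 -710.1] turn [ 0.0003 -0.0003 -0.0002] in target axes [  31.2   74.4 -710.1]
```

```bash
python3 -m inch '[[0,-8,-42,0,0,0,1],[0,-8,-42,0,0,0,1],[0,-8,-42,0,0,0,1],[0,-8,-42,0,0,0,1],[0,-8,-42,0,0,0,1],[0,-8,-42,0,0,0,1],[0,0,-42,0,0,0,1],[0,0,-42,0,0,0,1],[0,0,-42,0,0,0,1],[0,0,-42,0,0,0,1],[0,0,-42,0,0,0,1],[0,0,-42,0,0,0,1]]'
python3 to.py .464 -.299 .2 .178
```

```text
t: 2.55
ee_pos: [0.5473, -0.0744, 0.2312]
tcp_rot: [-0.542, 0.454, 0.543, 0.454]
force: [0.6, 0.8, -0.0]
gripper_width: 0.0856
pos [ 0.5473 -0.0744  0.2312] th 0.1782 joints [ 0.03  0.38  0.03  2.   -0.02  0.77  1.82] F [ 0.6  0.8 -0. ] w 0.0856 t 2.55
shift mm [  31.2  121.8 -206.2] turn [ 0.0002  0.0001 -0.0001] in target axes [  31.2  121.8 -206.3]
```

```bash
python3 -m inch '[[0,19,-32,0,0,0,0.8],[0,19,-32,0,0,0,0.8],[0,19,-32,0,0,0,0.8],[0,19,-32,0,0,0,0.8],[0,19,-32,0,0,0,0.8],[0,19,-32,0,0,0,0.8],[0,0,0,0,0,0,0.8],[0,0,0,0,0,0,0.8]]'
python3 to.py .464 -.299 .2 .178
```

```text
t: 3.35
ee_pos: [0.4686, -0.2828, 0.2311]
tcp_rot: [-0.542, 0.454, 0.542, 0.454]
force: [0.7, 0.2, -0.4]
gripper_width: 0.0681
pos [ 0.4686 -0.2828  0.2311] th 0.1754 joints [ 0.4   0.37  0.08  2.01 -0.04  0.76  2.25] F [ 0.7  0.2 -0.4] w 0.0681 t 3.35
shift mm [ 31.1   7.3 -15.2] turn [-0.0026  0.0002 -0.0003] in target axes [ 31.1   7.4 -15.1]
```

```bash
python3 - <<'E'
from h import *
c=calibration('wrist'); im=get_image('wrist'); cv2.imwrite('pics/wrist1.png',im[:,:,::-1])
print(c['xyz'])
for s in (-.095,-.073,-.065,0,.095):
    for t in (0,):
        p=[.536+s*np.cos(.178),-.286+s*np.sin(.178),.095]; print(s,proj(c,p,True).round(1))
np.savez('w1.npz',**{k:np.array(v) for k,v in c.items()})
E
```

```text
[ 0.38797082 -0.29676822  0.37376223]
-0.095 [298.9 180.9]
-0.073 [299.4 208.8]
-0.065 [299.5 218.6]
0 [301.2 292.5]
0.095 [303.7 377.6]
```

View pics/wrist1.png

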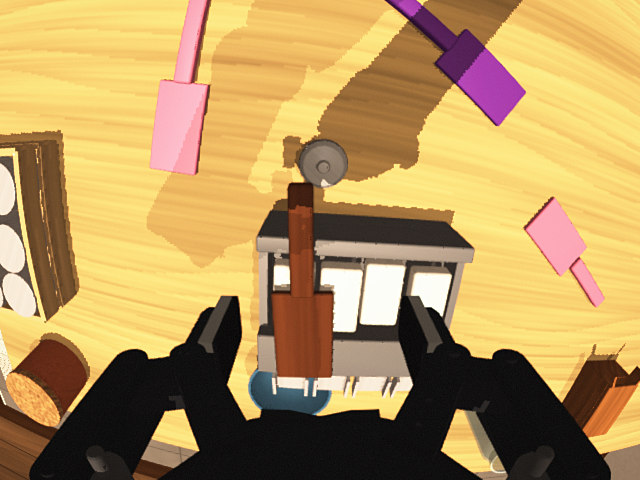

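The wrist view shows the brown handle from (300,183) to the blade tip (304,377), within 2 px of the prediction, and the infuser at (323,163) clear of the fingers. Descending.

```bash
python3 -m inch '[[0,7,-14,-0.0026,0,0,0.7],[0,0,0,0,0,0,0.7],[25,0,0,0,0,0,0.7],[25,0,0,0,0,0,0.7],[25,0,0,0,0,0,0.7],[25,0,0,0,0,0,0.7],[20,0,0,0,0,0,0.7],[0,0,0,0,0,0,0.7],[0,0,0,0,0,0,0.7]]'
python3 to.py .464 -.298 .074 .178
```

```text
t: 4.3
ee_pos: [0.4655, -0.2957, 0.1114]
tcp_rot: [-0.543, 0.452, 0.544, 0.453]
force: [-0.4, 0.7, 0.7]
gripper_width: 0.0599
pos [ 0.4655 -0.2957  0.1114] th 0.1825 joints [ 0.44  0.55  0.05  2.09 -0.06  0.5   2.3 ] F [-0.4  0.7  0.7] w 0.0599 t 4.3
shift mm [37.4  1.9 -2.1] turn [ 0.0045  0.0009 -0.0001] in target axes [37.4  1.9 -2. ]
```

```bash
python3 -m inch '[[15,1.5,-1.5,0.0045,0,0,0.7],[15,0,0,0,0,0,0.7],[8,0,0,0,0,0,0.7],[0,0,0,0,0,0,0.7],[0,0,0,0,0,0,0.7]]'
python3 to.py .464 -.298 .074 .178; python3 - <<'E'
from h import *
cv2.imwrite('pics/top1.png',cv2.resize(get_image('top')[120:310,310:460,::-1],None,fx=3.1,fy=3.1,interpolation=cv2.INTER_CUBIC))
E
```

```text
t: 4.8
ee_pos: [0.4644, -0.2988, 0.0741]
tcp_rot: [0.543, -0.454, -0.542, -0.454]
force: [0.4, -0.7, 0.4]
gripper_width: 0.0596
pos [ 0.4644 -0.2988  0.0741] th 0.1766 joints [ 0.46  0.61  0.05  2.11 -0.07  0.42  2.3 ] F [ 0.4 -0.7  0.4] w 0.0596 t 4.8
shift mm [0.1 0.2 0.8] turn [-0.0014 -0.0007  0.0011] in target axes [0.1 0.2 0.8]
```

View pics/top1.png

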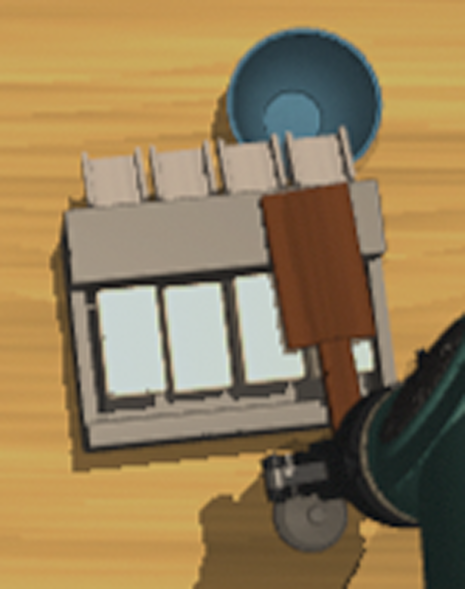

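The spatula has not moved and the hand is over the handle end at crop (345,470). Closing now.

```bash
python3 -m inch '[[0,0,0,0,0,0,0.3],[0,0,0,0,0,0,0.1],[0,0,0,0,0,0,0],[0,0,0,0,0,0,0],[0,0,0,0,0,0,0],[0,0,0,0,0,0,0],[-5,0,0,0,0,0,0],[-10,0,0,0,0,0,0],[-20,0,0,0,0,0,0],[-20,0,0,0,0,0,0],[-20,0,0,0,0,0,0],[-20,0,0,0,0,0,0]]' 80
python3 to.py .464 -.298 .2 .178
```

```text
t: 6.05
ee_pos: [0.4634, -0.2985, 0.1695]
tcp_rot: [-0.542, 0.454, 0.542, 0.454]
force: [-0.3, 0.2, 0.3]
gripper_width: 0.0182
pos [ 0.4634 -0.2985  0.1695] th 0.1763 joints [ 0.44  0.46  0.07  2.06 -0.05  0.63  2.29] F [-0.3  0.2  0.3] w 0.0182 t 6.05
shift mm [-30.5  -0.7   0.4] turn [-0.0017  0.0001 -0.0002] in target axes [-30.5  -0.7   0.4]
```

```bash
python3 -m inch '[[-5,0,0,0.08,0,0,0],[-5,0,0,0.083,0,0,0],[0,-2,30,0,0,0,0],[0,-2,35,0,0,0,0],[0,-2,35,0,0,0,0],[0,0,35,0,0,0,0],[0,0,35,0,0,0,0],[0,0,35,0,0,0,0],[0,1,35,0,0,0,0],[0,2,35,0,0,0,0],[0,2,35,0,0,0,0],[0,2,35,0,0,0,0]]'
python3 to.py .43 .2143 .18 .013
```

```text
t: 7.25
ee_pos: [0.4577, 0.0476, 0.1788]
tcp_rot: [0.503, -0.497, -0.503, -0.497]
force: [1.7, 0.2, -0.7]
gripper_width: 0.0187
pos [0.4577 0.0476 0.1788] th 0.0133 joints [-0.28  0.35  0.1   2.24 -0.07  0.56  1.45] F [ 1.7  0.2 -0.7] w 0.0187 t 7.25
shift mm [ -1.2  25.5 167. ] turn [0.0003 0.0001 0.0004] in target axes [ -1.2  25.5 167. ]
```

```bash
python3 -m inch '[[0,4,30,0,0,0,0],[0,4,30,0,0,0,0],[0,4,30,0,0,0,0],[0,4,30,0,0,0,0],[0,5,24,0,0,0,0],[0,4,15,0,0,0,0],[0,0,0,0,0,0,0],[0,0,0,0,0,0,0]]'
python3 to.py .43 .2143 .18 .013
python3 - <<'E'
from h import *
c=calibration('wrist'); im=get_image('wrist'); cv2.imwrite('pics/wrist2.png',im[:,:,::-1]); print(c)
cv2.imwrite('pics/top2.png',get_image('top')[:,:,::-1])
cv2.imwrite('pics/scene2.png',get_image('scene')[:,:,::-1])
E
```

```text
t: 8.05
ee_pos: [0.4308, 0.2044, 0.1785]
tcp_rot: [0.504, -0.497, -0.503, -0.496]
force: [-0.3, 0.6, -0.0]
gripper_width: 0.0184
pos [0.4308 0.2044 0.1785] th 0.0137 joints [-0.61  0.37  0.09  2.21 -0.06  0.57  1.11] F [-0.3  0.6 -0. ] w 0.0184 t 8.05
shift mm [-1.5  0.7  9.9] turn [ 0.0007 -0.0005 -0.    ] in target axes [-1.5  0.7  9.9]
{'fov_y': 65.70646984690485, 'cx': 319.6630583753637, 'cy': 232.8456644094572, 'xyz': array([0.34891411, 0.20378633, 0.32111802]), 'rotation': array([0.69269574, 0.70266383, 0.11599823, 0.11393226])}
```

View pics/wrist2.png

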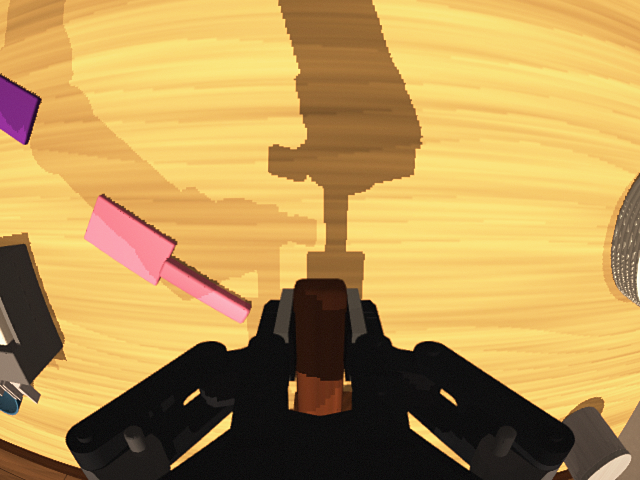

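View pics/top2.png

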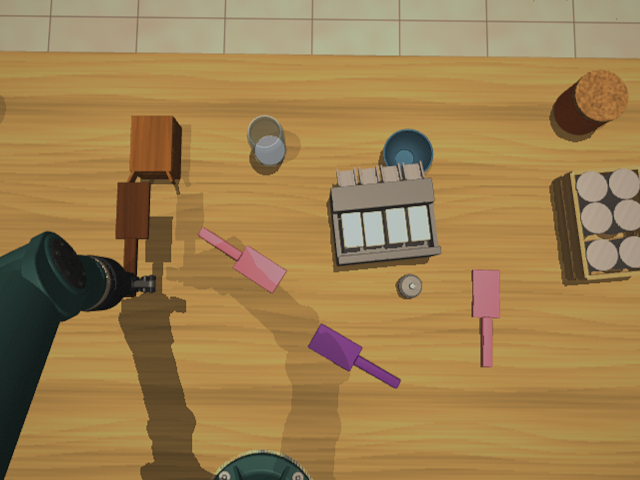

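View pics/scene2.png

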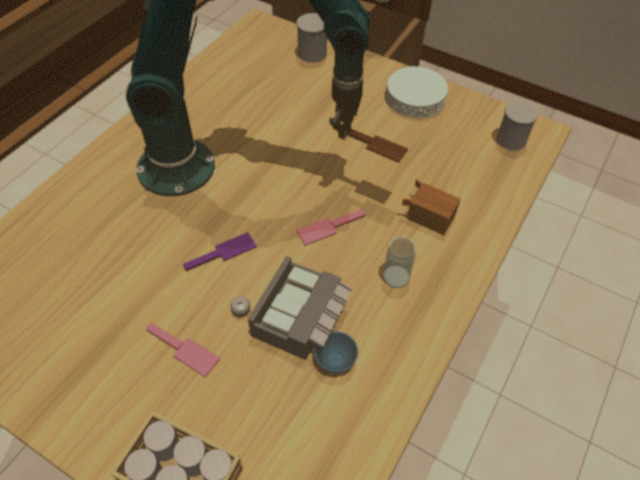

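```bash
python3 -m inch '[[0,0,10,0,0,0,0],[25,0,0,0,0,0,0],[25,0,0,0,0,0,0],[25,0,0,0,0,0,0],[25,0,0,0,0,0,0],[20,0,0,0,0,0,0],[12,0,0,0,0,0,0],[0,0,0,0,0,0,0],[0,0,0,0,0,0,0]]'
python3 to.py .43 .2143 .043 .013
python3 - <<'E'
from h import *
t=get_image('top')[:,:,::-1]; s=get_image('scene')[:,:,::-1]
cv2.imwrite('pics/top3.png',t);cv2.imwrite('pics/scene3.png',s)
cv2.imwrite('pics/top3c.png',cv2.resize(t[100:310,90:230],None,fx=2.85,fy=2.85,interpolation=cv2.INTER_CUBIC))
cv2.imwrite('pics/scene3c.png',cv2.resize(s[110:240,310:470],None,fx=4.5,fy=4.5,interpolation=cv2.INTER_CUBIC))
E
```

```text
t: 9.1
ee_pos: [0.4312, 0.2151, 0.0466]
tcp_rot: [0.503, -0.497, -0.503, -0.497]
force: [-0.8, 0.6, 0.2]
gripper_width: 0.0187
pos [0.4312 0.2151 0.0466] th 0.0131 joints [-0.59  0.62  0.04  2.27 -0.09  0.26  1.12] F [-0.8  0.6  0.2] w 0.0187 t 9.1
shift mm [ 3.6  1.2 -0.8] turn [0.0001 0.0002 0.0004] in target axes [ 3.6  1.2 -0.8]
```

View pics/top3c.png

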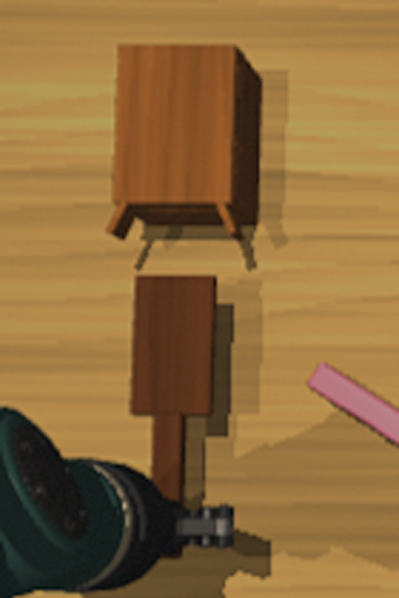

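View pics/scene3c.png

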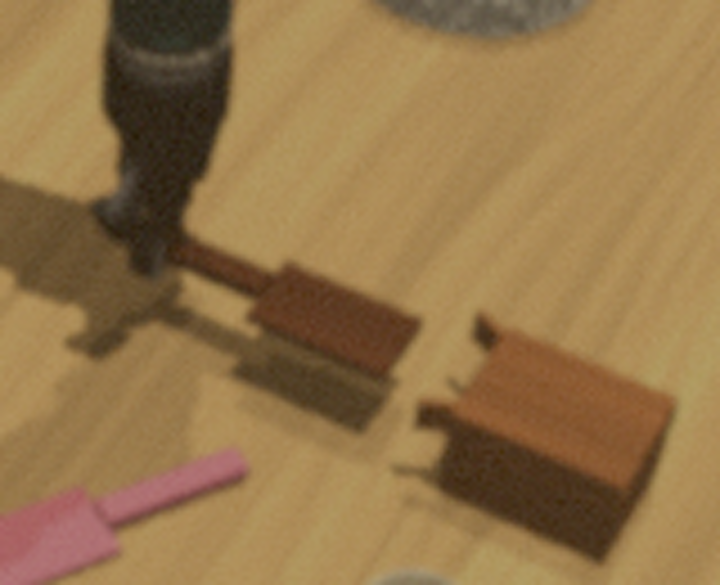

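```bash
cat > tri.py <<'E'
from h import *
ct=calibration('top'); cs=calibration('scene')
def tri(a,b):
    d1=ray(ct,*a);d1/=np.linalg.norm(d1);d2=ray(cs,*b);d2/=np.linalg.norm(d2)
    A=np.stack([d1,-d2],1);s=np.linalg.lstsq(A,cs['xyz']-ct['xyz'],rcond=None)[0]
    p=ct['xyz']+s[0]*d1;q=cs['xyz']+s[1]*d2; return (p+q)/2,np.linalg.norm(p-q)
E
python3 - <<'E'
from tri import *
T=lambda x,y:(90+x/2.85-.32,100+y/2.85-.32)
S=lambda x,y:(310+x/4.5-.39,110+y/4.5-.39)
for n,a,b in [('tipL',(138,276),(420,321)),('tipR',(216,276),(383,378)),('rearL',(132,413),(290,263)),('rearR',(211,414),(250,318)),
 ('sl rearL',(119,45),(676,402)),('sl rearR',(236,45),(630,488)),('sl mouthL',(113,204),(500,330)),('sl mouthR',(232,205),(452,405))]:
    p,e=tri(T(*a),S(*b)); z=.074 if n[0:2]=='sl' else .066
    print(n,p.round(4),round(e,4),'on plane',z,onz(ct,*T(*a),z)[:2].round(4))
E
```

```text
tipL [0.5986 0.2404 0.0662] 0.0007 on plane 0.066 [0.5984 0.2402]
tipR [0.5998 0.1889 0.0649] 0.0016 on plane 0.066 [0.599  0.1879]
rearL [0.5079 0.2423 0.0633] 0.0038 on plane 0.066 [0.5062 0.24  ]
rearR [0.5082 0.1903 0.0621] 0.0047 on plane 0.066 [0.5061 0.1876]
sl rearL [0.7559 0.2584 0.0712] 0.0002 on plane 0.074 [0.755  0.2575]
sl rearR [0.7583 0.1806 0.0731] 0.0052 on plane 0.074 [0.7559 0.1784]
sl mouthL [0.645  0.2561 0.0715] 0.0029 on plane 0.074 [0.6455 0.2564]
sl mouthR [0.6465 0.1772 0.0797] 0.0055 on plane 0.074 [0.6457 0.1769]
```

The blade is level with its underside at about 57 mm and sits about 2 mm right of the slot line, with its tip 47 mm short of the mouth. I'll correct that and enter.

```bash
python3 -m inch '[[2.5,0,2,0,0,0,0],[0,-8,0,0,0,0,0],[0,-8,0,0,0,0,0],[0,-8,0,0,0,0,0],[0,-8,0,0,0,0,0],[0,-8,0,0,0,0,0],[0,-8,0,0,0,0,0],[0,-8,0,0,0,0,0],[0,-8,0,0,0,0,0],[0,0,0,0,0,0,0]]'
python3 to.py .573 .217 .044 .013
python3 - <<'E'
from h import *
t=get_image('top')[:,:,::-1]; s=get_image('scene')[:,:,::-1]
a=cv2.resize(t[100:310,90:230],None,fx=2.85,fy=2.85,interpolation=cv2.INTER_CUBIC)
b=cv2.resize(s[140:240,350:460],None,fx=3.5,fy=3.5,interpolation=cv2.INTER_CUBIC)
o=np.zeros((600,800,3),np.uint8); o[:a.shape[0],:a.shape[1]]=a[:600]; o[:b.shape[0],400:400+b.shape[1]]=b[:,:400]; cv2.imwrite('pics/ins4.png',o)
E
```

```text
t: 10.2
ee_pos: [0.4966, 0.2179, 0.0439]
tcp_rot: [0.503, -0.496, -0.503, -0.498]
force: [-0.2, 0.1, -1.5]
gripper_width: 0.0188
pos [0.4966 0.2179 0.0439] th 0.0124 joints [-0.53  0.66  0.04  2.14 -0.08  0.35  1.16] F [-0.2  0.1 -1.5] w 0.0188 t 10.2
shift mm [  0.  -76.4  -1.8] turn [-0.0006  0.0005  0.0019] in target axes [ -0.1 -76.4  -1.9]
```

View pics/ins4.png

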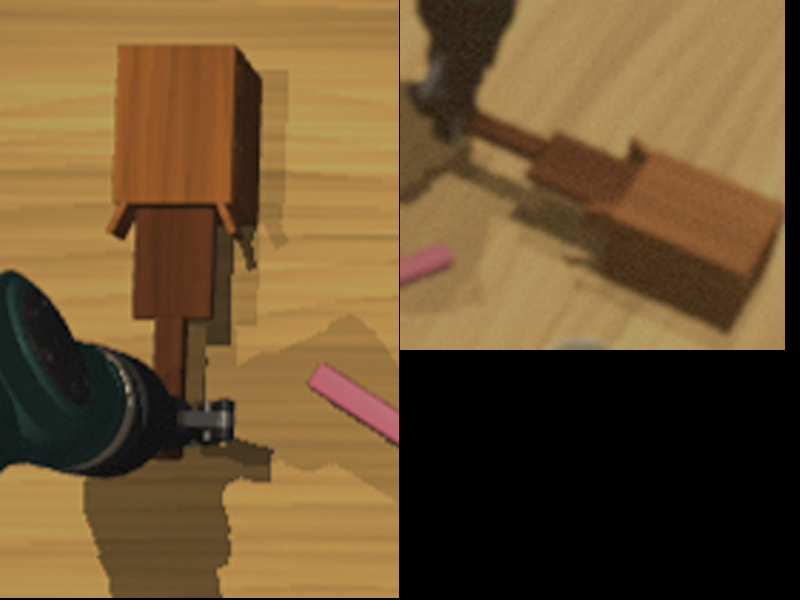

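The blade has entered the slot about 18 mm, centred and without force. Continuing.

```bash
python3 -m inch '[[0,-8,-0.3,0,0,0,0],[0,-8,-0.3,0,0,0,0],[0,-8,-0.3,0,0,0,0],[0,-8,0,0,0,0,0],[0,-8,0,0,0,0,0],[0,-8,0,0,0,0,0],[0,-8,0,0,0,0,0],[0,-8,0,0,0,0,0],[0,0,0,0,0,0,0]]'
python3 to.py .573 .217 .044 .013
```

```text
t: 11.2
ee_pos: [0.5607, 0.2177, 0.044]
tcp_rot: [0.504, -0.496, -0.503, -0.498]
force: [0.3, 0.8, -0.2]
gripper_width: 0.0187
pos [0.5607 0.2177 0.044 ] th 0.0125 joints [-0.48  0.7   0.04  2.   -0.06  0.44  1.2 ] F [ 0.3  0.8 -0.2] w 0.0187 t 11.2
shift mm [ -0.  -12.3  -0.9] turn [-0.0005  0.0004  0.0021] in target axes [ -0.  -12.3  -0.9]
```

```bash
python3 -m inch '[[0,-4,0,0,0,0,0],[0,-4,0,0,0,0,0],[0,-2,0,0,0,0,0],[0,-1,0,0,0,0,0],[0,0,0,0,0,0,0]]'
python3 to.py .573 .217 .044 .013;python3 -m inch '[[0,-1,0,0,0,0,0],[0,-1,0,0,0,0,0],[0,0,0,0,0,0,0]]'
python3 to.py .573 .217 .044 .013
```

```text
t: 11.7
ee_pos: [0.5698, 0.2179, 0.0438]
tcp_rot: [-0.503, 0.497, 0.503, 0.497]
force: [0.1, 0.2, -0.8]
gripper_width: 0.0185
pos [0.5698 0.2179 0.0438] th 0.0133 joints [-0.47  0.71  0.04  1.98 -0.06  0.45  1.2 ] F [ 0.1  0.2 -0.8] w 0.0185 t 11.7
shift mm [-0.2 -3.2 -0.9] turn [ 0.0003 -0.     -0.    ] in target axes [-0.2 -3.2 -0.9]
t: 12.0
ee_pos: [0.5708, 0.2178, 0.0436]
tcp_rot: [-0.503, 0.497, 0.504, 0.496]
force: [-1.7, 0.8, -0.1]
gripper_width: 0.0185
pos [0.5708 0.2178 0.0436] th 0.0136 joints [-0.47  0.71  0.04  1.98 -0.06  0.46  1.2 ] F [-1.7  0.8 -0.1] w 0.0185 t 12.0
shift mm [-0.4 -2.2 -0.9] turn [ 0.0006 -0.0004 -0.002 ] in target axes [-0.4 -2.2 -0.9]
```

```bash
python3 -m inch '[[0,-2,0,0,0,0,0],[0,0,0,0,0,0,0]]'; python3 -m inch '[[0,-2,0,0,0,0,0],[0,0,0,0,0,0,0]]';  python3 -m inch '[[0,-2,0,0,0,0,0],[0,0,0,0,0,0,0]]'
python3 to.py .573 .217 .044 .013
python3 - <<'E'
from h import *
t=get_image('top')[:,:,::-1]; s=get_image('scene')[:,:,::-1]
a=cv2.resize(t[100:310,90:230],None,fx=2.85,fy=2.85,interpolation=cv2.INTER_CUBIC)
b=cv2.resize(s[140:240,350:460],None,fx=3.5,fy=3.5,interpolation=cv2.INTER_CUBIC)
o=np.zeros((600,800,3),np.uint8); o[:a.shape[0],:a.shape[1]]=a[:600]; o[:b.shape[0],400:400+b.shape[1]]=b[:,:400]; cv2.imwrite('pics/ins5.png',o)
E
```

```text
t: 12.2
ee_pos: [0.5708, 0.2178, 0.0433]
tcp_rot: [-0.502, 0.498, 0.505, 0.495]
force: [-5.4, 0.6, 2.6]
gripper_width: 0.0186
t: 12.4
ee_pos: [0.5708, 0.2177, 0.043]
tcp_rot: [-0.502, 0.499, 0.505, 0.493]
force: [-9.6, 1.2, 3.7]
gripper_width: 0.0186
t: 12.6
ee_pos: [0.5708, 0.2176, 0.0428]
tcp_rot: [-0.501, 0.5, 0.506, 0.492]
force: [-11.5, 0.2, 5.0]
gripper_width: 0.0189
pos [0.5708 0.2176 0.0428] th 0.0151 joints [-0.46  0.71  0.04  1.97 -0.06  0.47  1.21] F [-11.5   0.2   5. ] w 0.0189 t 12.6
shift mm [-1.3 -2.2 -0.6] turn [ 0.002  -0.0027 -0.0132] in target axes [-1.2 -2.2 -0.6]
```

View pics/ins5.png

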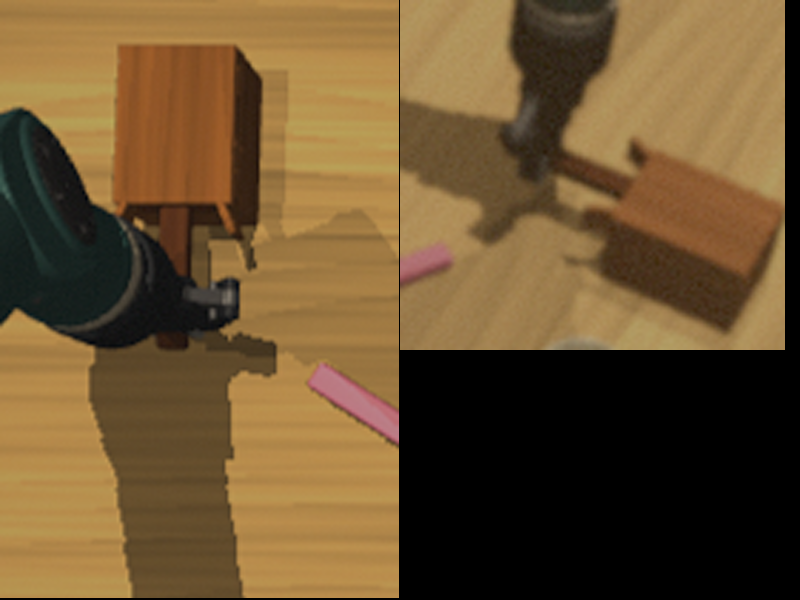

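It is hard against the slot's end: 11 N with no further travel, at TCP x 0.571 where 0.573 was expected. Relaxing, lowering and letting go.

```bash
python3 -m inch '[[0,4,0,0,0,0,0],[2,2,0,0,0,0,0],[0,0,0,0,0,0,0]]'; python3 to.py .5708 .217 .041 .013; python3 -m inch '[[0,0,0,0,0,0,0.2],[0,0,0,0,0,0,0.3],[0,0,0,0,0,0,0.4],[0,0,0,0,0,0,0.5],[0,0,0,0,0,0,0.5]]'
python3 to.py .573 .217 .044 .013
```

```text
t: 13.0
ee_pos: [0.5715, 0.2179, 0.0415]
tcp_rot: [-0.503, 0.497, 0.503, 0.496]
force: [-1.0, 0.1, -1.7]
gripper_width: 0.0186
pos [0.5715 0.2179 0.0415] th 0.0136 joints [-0.47  0.71  0.04  1.98 -0.06  0.45  1.2 ] F [-1.   0.1 -1.7] w 0.0186 t 13.0
shift mm [ 0.5  0.7 -0.9] turn [ 0.0006 -0.0002 -0.0004] in target axes [ 0.5  0.7 -0.9]
t: 13.5
ee_pos: [0.5726, 0.218, 0.0421]
tcp_rot: [0.504, -0.496, -0.503, -0.497]
force: [0.4, -0.1, -0.3]
gripper_width: 0.0424
pos [0.5726 0.218  0.0421] th 0.013 joints [-0.47  0.71  0.04  1.98 -0.06  0.45  1.2 ] F [ 0.4 -0.1 -0.3] w 0.0424 t 13.5
shift mm [-1.9 -0.4 -1. ] turn [0.     0.0003 0.0014] in target axes [-1.9 -0.4 -1. ]
```

```bash
python3 -m inch '[[-10,0,0,0,0,0,0.5],[-25,0,0,0,0,0,0.5],[-30,0,0,0,0,0,0.5],[-30,0,0,0,0,0,0.5],[-30,0,0,0,0,0,0.5],[0,20,0,0,0,0,0.5],[0,20,-40,0,0,0,0.5],[0,20,-40,0,0,0,0.5],[0,0,-40,0,0,0,0.5],[0,0,-40,0,0,0,0.4]]'
python3 to.py .573 .217 .17 .013
python3 - <<'E'
from h import *
t=get_image('top')[:,:,::-1]; s=get_image('scene')[:,:,::-1]
cv2.imwrite('pics/top6.png',t)
a=cv2.resize(t[100:310,90:230],None,fx=2.85,fy=2.85,interpolation=cv2.INTER_CUBIC)
b=cv2.resize(s[140:240,350:460],None,fx=3.5,fy=3.5,interpolation=cv2.INTER_CUBIC)
o=np.zeros((600,800,3),np.uint8); o[:a.shape[0],:a.shape[1]]=a[:600]; o[:b.shape[0],400:400+b.shape[1]]=b[:,:400]; cv2.imwrite('pics/ins6.png',o)
E
```

```text
t: 14.5
ee_pos: [0.5132, 0.056, 0.1678]
tcp_rot: [0.504, -0.496, -0.503, -0.497]
force: [1.0, -0.5, -0.4]
gripper_width: 0.0341
pos [0.5132 0.056  0.1678] th 0.0145 joints [-0.24  0.42  0.06  2.13 -0.04  0.59  1.43] F [ 1.  -0.5 -0.4] w 0.0341 t 14.5
shift mm [ -2.1 -62.1 160.1] turn [0.0015 0.0003 0.001 ] in target axes [ -2.2 -61.9 160.2]
```

View pics/ins6.png

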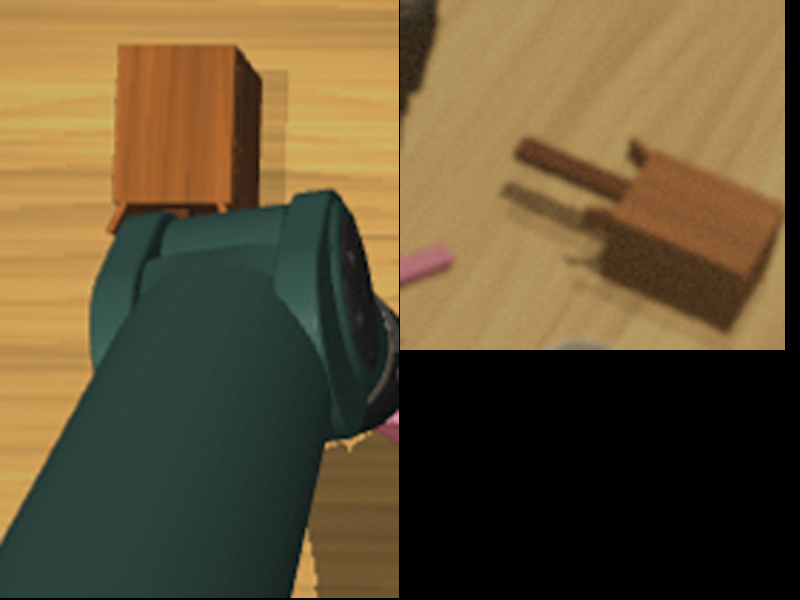

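The spatula lies in the sleeve with only the handle out, at (520,150)–(630,190) in the right-hand crop. Next I'll re-measure the uncovered key row and rotate the tool a quarter turn, so the narrow finger side spans the key's width.

```bash
python3 - <<'E'
import cv2
a=cv2.imread('pics/top6.png'); cv2.imwrite('pics/bank6.png',cv2.resize(a[130:280,320:450],None,fx=4,fy=4,interpolation=cv2.INTER_CUBIC))
E
```

```text
(no output)
```

View pics/bank6.png

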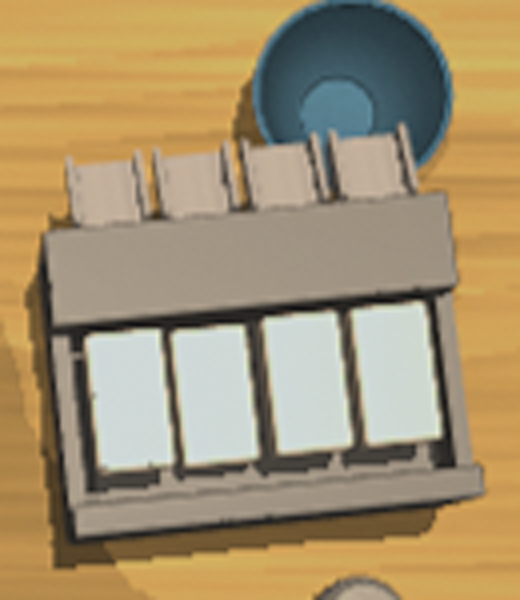

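```bash
python3 -m inch '[[-5,0,0,0.147,0,0,0.2],[-5,0,0,0.147,0,0,0],[-5,0,0,0.147,0,0,0],[0,0,0,0.147,0,0,0],[0,0,0,0.147,0,0,0],[0,0,0,0.147,0,0,0],[0,0,0,0.147,0,0,0],[0,0,0,0.147,0,0,0],[0,0,0,0.147,0,0,0],[0,0,0,0.147,0,0,0],[0,0,0,0,0,0,0]]'
python3 to.py .550 -.2934 .17 -1.459
```

```text
t: 15.7
ee_pos: [0.5141, 0.058, 0.1823]
tcp_rot: [-0.041, 0.706, 0.041, 0.706]
force: [-0.4, 1.0, 0.1]
gripper_width: 0.0001
pos [0.5141 0.058  0.1823] th -1.4553 joints [-0.56  0.44  0.48  2.13 -0.34  0.64  0.27] F [-0.4  1.   0.1] w 0.0001 t 15.7
shift mm [  12.2 -353.2   -4.8] turn [ 0.0037  0.0007 -0.0002] in target axes [  12.3 -353.3   -3.5]
```

```bash
python3 - <<'E'
from h import *
c=calibration('top')
for ks in ([(86,337),(162,330),(97,470),(172,464)],[(172,331),(246,325),(184,466),(261,458)],[(262,316),(338,310),(275,454),(353,446)],[(352,311),(426,301),(365,447),(442,440)]):
    P=np.array([onz(c,320+x/4-.375,130+y/4-.375,.078)[:2] for x,y in ks])
    print(P.mean(0).round(4),'w',np.linalg.norm(P[0]-P[1]).round(4),'l',np.linalg.norm(P[0]-P[2]).round(4))
E
```

```text
[ 0.5377 -0.1675] w 0.0359 l 0.0629
[ 0.5406 -0.2081] w 0.035 l 0.0639
[ 0.5474 -0.2509] w 0.036 l 0.0654
[ 0.551  -0.2929] w 0.0353 l 0.0645
```

```bash
python3 -m inch '[[0,-30,0,0,0,0,0],[0,-35,0,0,0,0,0],[0,-35,0,0,0,0,0],[0,-35,0,0,0,0,0],[0,-35,0,0,0,0,0],[0,-35,0,0,0,0,0],[0,-35,0,0,0,0,0],[0,-35,-2,0,0,0,0],[0,-35,-2,0,0,0,0],[0,-35,0,0.0037,0,0,0],[0,0,0,0,0,0,0],[0,0,0,0,0,0,0]]'
python3 to.py .550 -.2934 .1 -1.459
python3 - <<'E'
from h import *
c=calibration('wrist'); im=get_image('wrist')[:,:,::-1]; cv2.imwrite('pics/wrist7.png',im)
print(proj(c,[.5517,-.2932,.078],True), proj(c,[.547,-.2515,.078],True))
E
```

```text
t: 16.9
ee_pos: [0.5491, -0.2867, 0.182]
tcp_rot: [-0.039, 0.706, 0.039, 0.706]
force: [0.2, 0.8, -0.1]
gripper_width: -0.0002
pos [ 0.5491 -0.2867  0.182 ] th -1.4598 joints [ 0.09  0.56  0.45  1.91 -0.34  0.75  0.85] F [ 0.2  0.8 -0.1] w -0.0002 t 16.9
shift mm [82.  -6.8  0.1] turn [-0.0008  0.0004 -0.0003] in target axes [82.  -6.8  0.1]
[321.03857361 241.60993787] [321.0667191  182.99288059]
```

View pics/wrist7.png

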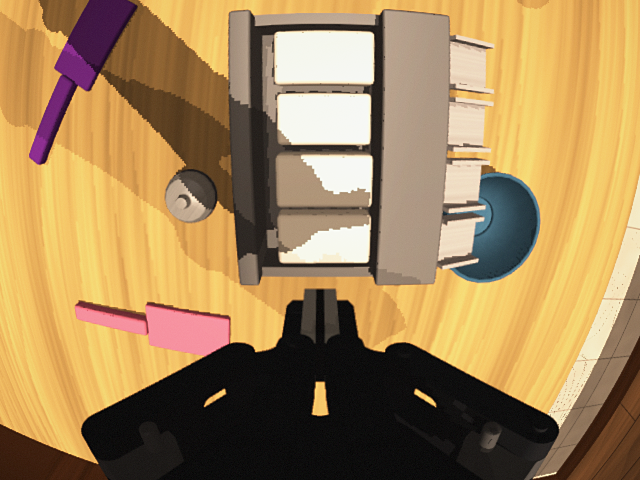

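The wrist view shows the target key centred at (325,237), the bottom one of the row and in line with the bowl at (495,228). It agrees with the top view to about 3 mm. I'll aim at the mean, y -0.292, and descend.

```bash
python3 -m inch '[[0,-5,1.5,0,0,0,0],[20,0,0,0,0,0,0],[20,0,0,0,0,0,0],[20,0,0,0,0,0,0],[20,0,0,0,0,0,0],[10,0,0,0,0,0,0],[0,0,0,0,0,0,0],[0,0,0,0,0,0,0]]'
python3 to.py .5505 -.2917 .078 -1.459
python3 - <<'E'
from h import *
cv2.imwrite('pics/wrist8.png',get_image('wrist')[:,:,::-1])
E
```

```text
t: 17.75
ee_pos: [0.5518, -0.2907, 0.0923]
tcp_rot: [-0.039, 0.706, 0.039, 0.706]
force: [-0.1, -0.9, 0.2]
gripper_width: 0.0003
pos [ 0.5518 -0.2907  0.0923] th -1.4594 joints [ 0.16  0.68  0.37  1.95 -0.42  0.59  0.92] F [-0.1 -0.9  0.2] w 0.0003 t 17.75
shift mm [14.3 -0.9 -1.4] turn [-0.0004  0.0006  0.0003] in target axes [14.3 -0.9 -1.4]
```

View pics/wrist8.png

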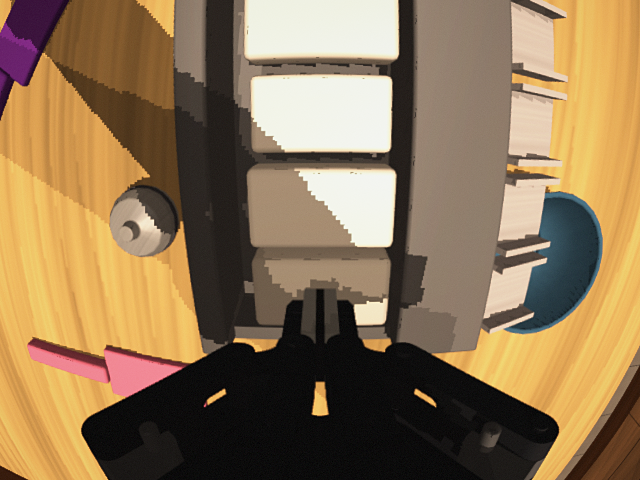

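The shut fingertips at (320,290) are over the middle of the target key (v 248–325). Pressing.

```bash
python3 -m inch '[[5,0,-1,0,0,0,0],[5,0,0,0,0,0,0],[5,0,0,0,0,0,0],[5,0,0,0,0,0,0],[5,0,0,0,0,0,0],[5,0,0,0,0,0,0],[5,0,0,0,0,0,0],[0,0,0,0,0,0,0]]'
python3 to.py .5505 -.2917 .058 -1.459
```

```text
t: 18.6
ee_pos: [0.5505, -0.2912, 0.058]
tcp_rot: [-0.039, 0.706, 0.039, 0.706]
force: [-2.6, 1.5, 13.4]
gripper_width: -0.0
pos [ 0.5505 -0.2912  0.058 ] th -1.4608 joints [ 0.18  0.72  0.34  1.96 -0.45  0.53  0.94] F [-2.6  1.5 13.4] w -0.0 t 18.6
shift mm [-0.  -0.5 -0.1] turn [-0.0018  0.0007 -0.0008] in target axes [-0.  -0.5 -0.1]
```

At the stop (z 0.058, 13 N). I'll hold a moment, then lift away straight up and check.

```bash
python3 -m inch '[[1,0,0,0,0,0,0],[0,0,0,0,0,0,0],[-5,0,0,0,0,0,0],[-10,0,0,0,0,0,0],[-20,0,0,0,0,0,0],[-30,0,0,0,0,0,0],[-35,0,0,0,0,0,0],[-30,10,0,0,0,0,0],[-20,25,0,0,0,0,0],[0,30,0,0,0,0,0],[0,0,0,0,0,0,0],[0,0,0,0,0,0,0]]'
python3 - <<'E'
from h import *
cv2.imwrite('pics/wrist9.png',get_image('wrist')[:,:,::-1])
t=get_image('top')[:,:,::-1]; s=get_image('scene')[:,:,::-1]
cv2.imwrite('pics/top9.png',t); cv2.imwrite('pics/scene9.png',s)
E
```

```text
t: 19.8
ee_pos: [0.543, -0.2253, 0.2056]
tcp_rot: [-0.04, 0.706, 0.04, 0.706]
force: [0.1, -0.7, 0.2]
gripper_width: 0.0001
```

View pics/wrist9.png

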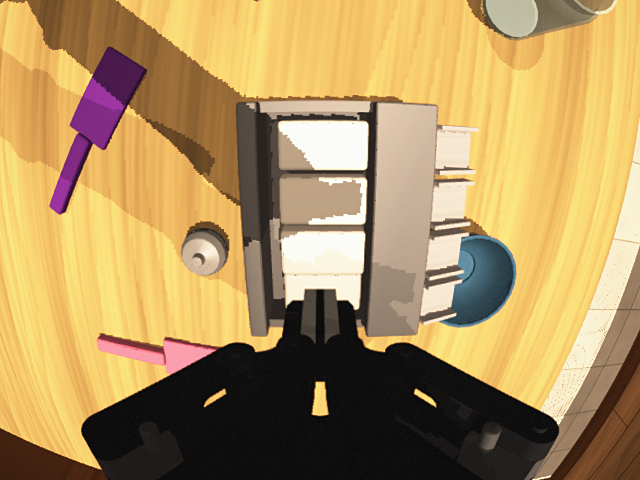

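View pics/top9.png

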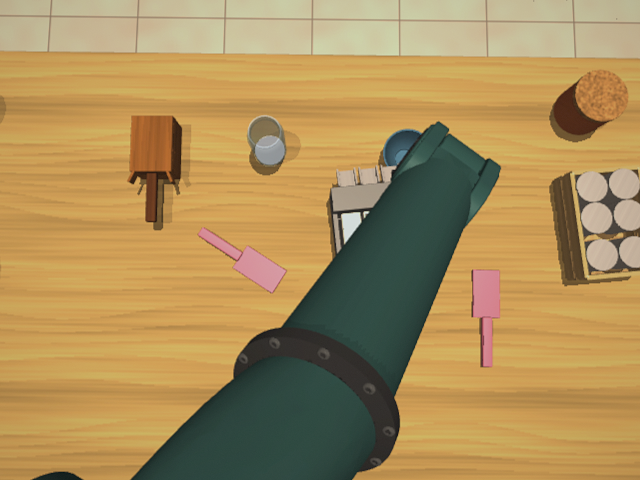

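View pics/scene9.png

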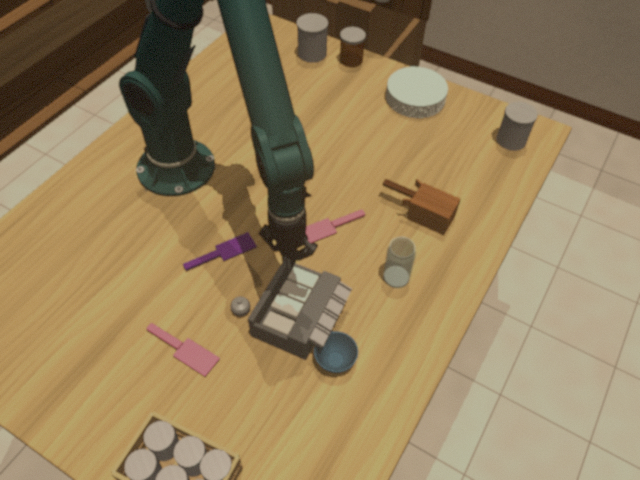

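The spatula is in the sleeve with its handle end at (152,221). The bowl, jar and infuser look unmoved. I'll move aside for a clear look at the keys.

```bash
python3 -m inch '[[0,30,0,0,0,0,0],[0,35,0,0,0,0,0],[0,35,0,0,0,0,0],[0,35,0,0,0,0,0],[0,35,0,0,0,0,0],[0,35,0,0,0,0,0],[0,35,0,0,0,0,0],[0,0,0,0,0,0,0],[0,0,0,0,0,0,0]]'
python3 - <<'E'
from h import *
c=calibration('top'); cs=calibration('scene')
t=get_image('top')[:,:,::-1]; s=get_image('scene')[:,:,::-1]
cv2.imwrite('pics/top10.png',t)
A=cv2.resize(t[125:300,320:450],None,fx=3,fy=3,interpolation=cv2.INTER_CUBIC)
B=cv2.resize(s[250:390,230:365],None,fx=2.9,fy=2.9,interpolation=cv2.INTER_CUBIC)
o=np.zeros((600,800,3),np.uint8); o[:A.shape[0],:A.shape[1]]=A; o[:B.shape[0],400:400+B.shape[1]]=B[:,:400]
D=cv2.resize(t[100:240,100:320],None,fx=1,fy=1); 
cv2.imwrite('pics/fin10.png',o)
cv2.imwrite('pics/slv10.png',cv2.resize(t[100:240,110:310],None,fx=4,fy=4,interpolation=cv2.INTER_CUBIC))
# change from the first picture outside arm
a0=cv2.imread('pics/top0.png')
for n,(x0,y0,x1,y1) in dict(bowl=(375,120,440,180),jar=(240,105,290,172),inf=(393,270,425,302)).items():
    p=a0[y0:y1,x0:x1].astype(np.float32).mean(2); q=t[y0:y1,x0:x1].astype(np.float32).mean(2)
    print(n,cv2.phaseCorrelate(p.copy(),q.copy()))
E
```

```text
t: 20.85
ee_pos: [0.5169, 0.0119, 0.2056]
tcp_rot: [-0.04, 0.706, 0.039, 0.706]
force: [-0.0, -0.9, 0.4]
gripper_width: -0.0002
bowl ((0.007702816614624908, 0.06890658589249554), 1.0149795439508227)
jar ((-0.007873264066653007, 0.05874961587861094), 0.6915725333160824)
inf ((0.13214960884604565, 0.16081073990457462), 0.7251522364094853)
```

View pics/fin10.png

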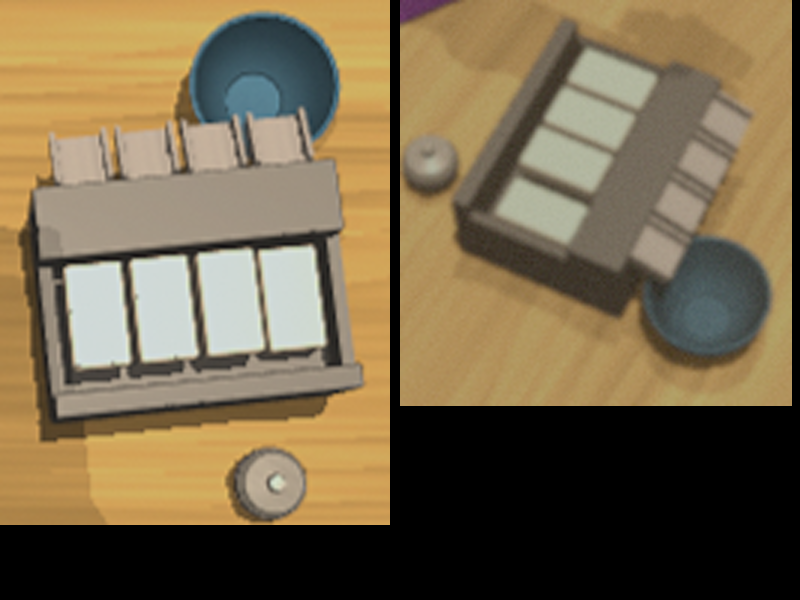

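View pics/slv10.png

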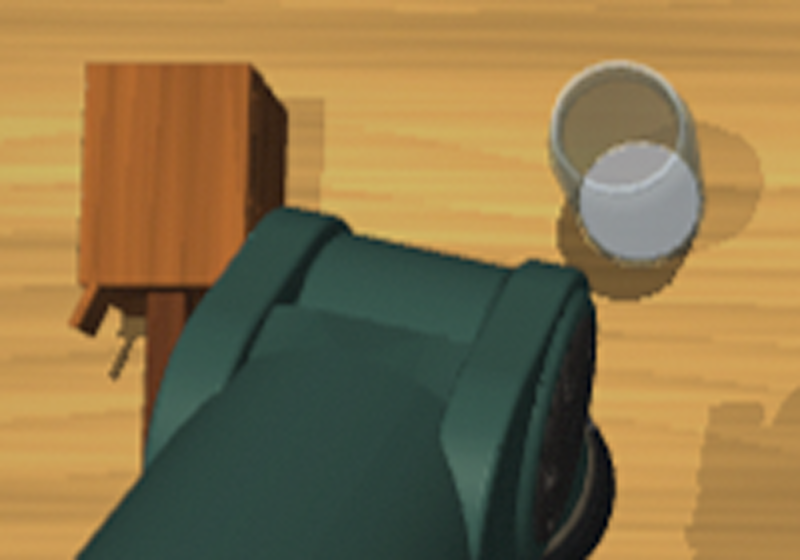

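```bash
python3 - <<'E'
from tri import *
T=lambda x,y:(320+x/3-.33,125+y/3-.33)
S=lambda x,y:(230+(x-400)/2.9-.33,250+y/2.9-.33)
for n,a,b in [('k1',(120,262),(657,74)),('k1f',(64,265),(583,44)),]: pass
for n,a,b in [('k1 rear+y',(64,265),(657,74)),('k2 rear+y',(131,258),(635,117)),('k3 rear+y',(197,250),(613,158)),('k4 rear+y',(258,249),(588,210)),
              ('k1 front+y',(72,370),(583,45)),('k2 front+y',(138,363),(562,86)),('k3 front+y',(205,356),(543,127)),('k4 front+y',(268,352),(521,178))]:
    p,e=tri(T(*a),S(*b)); print(n,p.round(4),round(e,4))
c=calibration('top'); print('handle end on z .064', onz(c,152,221.5,.064))
# predicted scene pixel shift for key height change
cs=calibration('scene')
for k,y in zip('1234',(.063,.021,-.021,-.063)):
    o=np.array([.5526,-.2297]);w=.112
    Q=np.array([[np.cos(w),-np.sin(w)],[np.sin(w),np.cos(w)]])
    for z in (.078,.063):
        q=proj(cs,[*(o+Q@[-.041,y+.0185]),z]); r=proj(cs,[*(o+Q@[.025,y+.0185]),z]); print(k,z,'front+y at',(400+(q-[230,250]+.33)*[2.9,2.9]-[0,0]).round(0)*1,'rear+y',(([400,0]+(r-[230,250]+.33)*2.9)).round(0), ([400,0]+(q-[230,250]+.33)*2.9).round(0))
E
```

```text
k1 rear+y [ 0.5686 -0.1468  0.0802] 0.0
k2 rear+y [ 0.574  -0.1891  0.0765] 0.0001
k3 rear+y [ 0.5795 -0.2306  0.0768] 0.0001
k4 rear+y [ 0.5829 -0.2722  0.0604] 0.0008
k1 front+y [ 0.5021 -0.1528  0.0783] 0.002
k2 front+y [ 0.5077 -0.1939  0.0746] 0.0008
k3 front+y [ 0.5142 -0.2349  0.0732] 0.003
k4 front+y [ 0.5193 -0.2767  0.0585] 0.0048
handle end on z .064 [0.5508539  0.21224935 0.064     ]
1 0.078 front+y at [584. 446.] rear+y [657.  75.] [584.  46.]
1 0.063 front+y at [585. 456.] rear+y [657.  85.] [585.  56.]
2 0.078 front+y at [561. 485.] rear+y [635. 114.] [561.  85.]
2 0.063 front+y at [562. 495.] rear+y [635. 124.] [562.  95.]
3 0.078 front+y at [537. 524.] rear+y [612. 155.] [537. 124.]
3 0.063 front+y at [538. 534.] rear+y [612. 165.] [538. 134.]
4 0.078 front+y at [513. 566.] rear+y [588. 197.] [513. 166.]
4 0.063 front+y at [514. 576.] rear+y [589. 207.] [514. 176.]
```

```bash
python3 - <<'E'
from h import *
print(status.get_obs()['force'].round(2)); print(arm.finish_job())
E
```

```text
[-0.36 -0.28 -0.61]
the job is handed in; nothing more can be done
None
```

I slid the brown wooden spatula into its sleeve and let go. Then I pressed the rightmost key (y -63), the one in line with the bowl, and handed the job in after about 21 s. `finish_job` reports no verdict, so the results below are my own checks.

- **Spatula:** the blade met firm resistance at the slot's end, at 11 N with no more travel. In the top view the handle end is at x 0.551, which puts the tip at 0.741 against an estimated slot end of 0.741. I did not measure the released tip's sideways position directly. The handle end reads about 3 mm right of the sleeve line, and the slot itself allows the blade about ±2.5 mm.
- **Keys:** I pushed the target key to its stop at z 58 mm with 13 N, then lifted away. Two-view triangulation then put its face at about 60 mm, which is down. The other three faces were at 73–80 mm, which is up. Those heights are good to a few mm.
- **Bowl, jar and infuser:** against the first top picture they shifted by less than 0.25 px, under 1 mm.
- **Robot:** the gripper ended empty and clear of everything, with about 0.7 N of residual wrist force, within the noise seen in free air.
- **Disagreement:** the wrist and top cameras differed by about 3 mm on the target key's position. I aimed midway, well inside the key's width.

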